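# Clip the dry-storage tin to its dock, close it and hold its outer lid up for inspection

### The job

Secure the big open tin by taking the spring clip off its rail and letting it close over the tin's ear and the dock's tongue together. Then lower the two nested lids, as one set, onto the tin so that the inner lid sits fully home in its mouth, let go of the stem, and lift the outer lid alone straight up by its collar until it is well clear of the stem (about 10 cm), leaving the inner lid and the clip undisturbed. Finish while holding the outer lid still and level above the tin, and leave the other things on the bench where they are.

Things in the scene. Friction and masses are not known exactly. Their poses are not given: they have to be found in the camera images.
- clip_grip (a point): Peg-like steel spring clip, parked upright on an 8 mm thick rail plate, its two flared handles up. Point midway between the handles, 37 mm above the clip's seat (underside of its pivot, on the plate's top edge). x = across the plate, the way handles and jaws move; y along it; z up. Handles: 24 mm wide, from 9 to 43 mm above the seat, 48 mm across outside at the top.
- clip: The same clip, 65 g; origin at its seat, 62 mm above the table on the rail. Squeezed to the stop (about 7 N; 20 to 30 N is harmless) the handles are parallel, 28 mm across, and the jaws, 22 mm wide and reaching 37 mm below the seat, stand about 24 mm apart; let go, they close by spring.
- clip_arm (a joint): Opening of the clip (rad): 0 = closed on 8 mm (as on the rail, or on ear plus tongue), 0.5 = squeezed fully open, -0.1 or less = closed on one plate only or on nothing.
- tongue_top (a point): Point on the dock, mid-length on the top edges of the dock's tongue and the tin's ear: upright 4 mm plates standing face to face (8 mm together), tops 62 mm above the table. x = across them (ear on the -x side), y = along them towards the tin's axis, 95 mm away; z up. Tongue 46 mm long. The clip goes on here from above, its x along this x (either way round), its seat on the edges.
- dock: Fixed grey dock plate, 150 x 210 mm, 6 mm thick, with the upright tongue at one end; origin on the table under the tin's axis; axes as at tongue_top.
- tin_mouth (a point): Centre of the mouth of the big open round aluminium tin, at rim height, 91 mm above the table; z up. Outside 120 mm, inside 112 mm.
- tin: The same tin, loose, 85 mm tall, about 0.6 kg, standing on the dock plate; its flat ear sticks out at one side against the tongue. Origin at the centre of its underside.
- stem_grip (a point): On the axis of the inner lid's stem, a round upright rod 18 mm in diameter that sticks 30 mm out of the outer lid's collar. Point 22 mm above the collar's top, 8 mm below the stem's top, 58 mm above the underside of the inner lid's flange. Lifting by the stem carries the outer lid along.
- inner_lid: Steel inner lid, about 0.25 kg: flange 120 mm across, 4 mm thick, that comes to rest on the tin's rim, over a tapered plug 104 mm across and 10 mm deep that enters the mouth. Starts with the plug on a 4 mm cork mat, the outer lid on top of it. Origin at the centre of the plug's underside; z up.
- inner_seat (a point): On the inner lid's axis at the underside of its flange; level with the tin's rim when the lid is home. z up.
- collar_grip (a point): On the axis of the outer lid's collar, an upright round tube 40 mm outside, 24 mm inside, 28 mm high, around the stem with 3 mm of play. Point 20 mm above the lid's flat top, 8 mm below the collar's top, 28 mm above inner_seat while nested. The stem's top is then 38 mm above this point, so it stands between the fingers that grip the collar.
- outer_lid: Aluminium outer lid, about 0.18 kg: flat top 140 mm across, 4 mm thick, with a skirt hanging 10 mm below it; rests on the inner lid's flange, clear of the tin. Origin at the centre of the underside of the flat top; z up.
- jar: Bystander: small closed clear jar, 50 mm across, 70 mm tall; origin under it.
- spool: Bystander: black empty reel lying flat, 100 mm across, 40 mm tall; origin under it.
- small_tin: Bystander: small closed tin without a stem, 72 mm across, 59 mm tall; origin under it.
- marker: Bystander: marker pen lying on the table, 132 mm long along its x, 17 mm thick; origin under it.
Not all that is in view belongs to the job. Leave any orange or yellow look-alike of the inner_lid alone.

How it is judged (in metres and radians):
On the way, in this order (a step that is already met when the one before it is completed fails the run):
1. the clip, let go, grips the tin's ear and the dock's tongue together (x of clip_grip in the frame of tongue_top between -0.009 and 0.009 m and y of clip_grip in the frame of tongue_top between -0.014 and 0.014 m and z of clip_grip in the frame of tongue_top between 0.027 and 0.047 m and value of joint clip_arm between -0.1 and 0.12 rad and contact force between clip and tin above 0.5 N and contact force between clip and dock above 0.5 N and contact force between the fingers and clip below 0.1 N), for 0.3 s.
2. the nested lids sit on the tin, inner lid fully home, the outer lid still on it, stem let go (all of step 1 and horizontal distance between inner_seat and tin_mouth below 0.007 m and z of inner_seat in the frame of tin_mouth between -0.0025 and 0.0025 m and contact force between the fingers and inner_lid below 0.1 N and angle between tin_mouth's own z axis and vertical below 0.05 rad and y of tin_mouth in the frame of tongue_top between 0.085 and 0.105 m and z of collar_grip in the frame of inner_seat between 0.024 and 0.032 m), for 0.15 s.
At the end, for the whole second after the job is handed in: Outer lid held still and level (0.15 rad), over 73 mm above its nested place, within 40 mm of the tin's axis, touching only the fingers; inner lid home (7 mm across, 2.5 mm in height), untouched; tin upright, within 10 mm of its place; clip on ear and tongue (14 mm along, 10 mm in height) (all of step 1 and horizontal distance between inner_seat and tin_mouth below 0.007 m and z of inner_seat in the frame of tin_mouth between -0.0025 and 0.0025 m and contact force between the fingers and inner_lid below 0.1 N and angle between tin_mouth's own z axis and vertical below 0.05 rad and y of tin_mouth in the frame of tongue_top between 0.085 and 0.105 m and z of collar_grip in the frame of inner_seat above 0.101 m and horizontal distance between collar_grip and tin_mouth below 0.04 m and angle between collar_grip's own z axis and vertical below 0.15 rad and contact force between the fingers and outer_lid above 2 N and contact force between outer_lid and inner_lid below 0.05 N and contact force between outer_lid and tin below 0.05 N and contact force between outer_lid and clip below 0.05 N and linear speed of outer_lid below 0.03 m/s); the arm keeps its last pose, push and grip.
It fails at once if the inner lid is off its seat while the outer lid is off it ((z of collar_grip in the frame of inner_seat above 0.038 m or horizontal distance between collar_grip and inner_seat above 0.02 m) and (horizontal distance between inner_seat and tin_mouth above 0.008 m or z of inner_seat in the frame of tin_mouth above 0.005 m)).
It fails at once if the tin is tipped (angle between tin_mouth's own z axis and vertical above 0.2 rad).
It fails at once if a bystander on the bench is pushed away by more than 30 mm (distance of any of jar, spool, small_tin, marker from where it was at the start of the episode above 0.03 m).
It also fails if it takes over 56 s, if anything falls off the work surface, if the arm or the gripper's body presses on something with over 40 N, if the wrist force passes 120 N, or if a joint passes its speed limit or range.

### The arm

A 6-joint arm with a two-finger parallel gripper is mounted at the origin on the work surface. World frame = base frame: x ahead of the robot, y to its left, z up, the work surface at z = 0. Lengths are in m, angles in degrees, forces in N, time in s.
With the tool pointing down it reaches from about 0.4 to 0.825 m from the base axis. Payload 7 kg.
Tool frame: the origin (TCP) lies at the very end of the fingers, on their centre line; the grasp point (between the pads) lies 19 mm behind it (ctrl.grip_point_offset is the distance from the TCP to the grasp point, in m); x points along the fingers, z is the direction in which the jaws open and shut, and the axes are right-handed (so a half turn about x gives the same grasp; the last joint's range is limited). The gripper opens to 88 mm and grips with 3 to 60 N. Pads are 19 mm wide; open, the fingers measure 130 mm over their backs; the gripper's body (78 mm by 193 mm) begins 47 mm behind the grasp point.
Start: joints at [82.454, 20.546, 0.682, 0, -70.136, -16.507], TCP at [0.275, 0.616, 0.227] pointing down, gripper open.
Joint ranges: [-176.03, 176.03], [-82.01, 121.73], [-58.28, 71.71], [-173.87, 95.51], [-174.79, -0.11], [-173.66, 173.66]. Speed limits (degrees/s): [136.94, 136.94, 172.46, 180, 180, 180].

### API

Orientations are given as [roll, pitch, yaw] about the fixed x, y, z axes, in that order (R = Rz(yaw) Ry(pitch) Rx(roll)).
In Python, from plant import get_obs, snapshot, calibration, close_job, ctrl gives the robot as it stands.
- The arm moves only by the tool move_arm, never from a script. Its argument "commands" is a list that holds one entry, the list of rows, each a list of 4 numbers: the shift along the tool's x, y, z in cm, then the turn about the tool's x in rad. In form: [[[dx, dy, dz, spin], ...]]. A call has 1 to 8 rows; each row shifts and turns the commanded pose from where the row before left it, along the tool's axes as they then stand; what a row does not reach is not made up. A row lasts 1/10 s, in which the tool goes at most 50 mm and 8.59 degrees, less where a joint would pass 70% of its speed; a pose out of reach is approached as far as the arm can. A call with a gripper value outside its range is refused whole. "jaw" is the finger opening in cm, from 0 to 8.76, set as the call begins (left out, the last holds). The fingers move at their own pace and stop on an object; the grip force is fixed at half the most. Time passes only in rows, so rows that do not move let the fingers close. It gives the time, the measured TCP pose, the force and the opening at its end, in the units of the state.
- get_obs(): the state, without advancing time (a new reading comes with each control period).
- snapshot(name): name is "side" or "top"; returns (picture, depth): 400x640x3 uint8, red, green, blue; 400x640 float32, m along the optical axis (not along the pixel's ray), 0 where there is no reading.
- calibration(name): a dict with "mtx" (3x3 intrinsics, pixels), "T" (4x4, takes a point from camera to world coordinates). Camera axes: x right, y up, looking along -z (the intrinsics and any distortion apply to the point x, -y, -z); pixel columns grow to the right and rows downward; lengths in m; the calibration is good to about 2 mm. A picture is of the moment at which its call begins. calibration takes no time and is no camera call.
- close_job(): hands the job in, once; it reports no verdict.
The state is a dict: "clock": time; "joint_pos": joint angles; "qvel": joint speeds; "tau": joint torques, N m; "tool_pos": TCP position; "orientation": TCP orientation; "force": force on the tool from outside, world axes, zero at the start; "moment": the same for the moment, N m; "opening": finger opening in m.
Only numpy, scipy, OpenCV 4.12 (cv2) and the standard library are available. Lean on these libraries where they do the work, as an engineer would, in place of code of your own. Each camera call takes 0.05 s, during which the arm holds its last target. There are 200 camera calls.

## Working session

There is one attempt and no reset: what is moved stays moved. The work goes in short steps, Python scripts to look and compute and a tool call to move; the robot and the scene stay as the last step left them, time stands still between calls to the robot, and variables do not carry over. Pictures are saved under pics/ and viewed, about 8 in all and at most 12, crops included, and the job is handed in when it is done.

Besides the shell and the picture viewer there is one more tool, called after "Call:" as name(argument=value, ...), one argument or row to a line, values as JSON. move_arm: Moves the arm, as the interface text tells. Its arguments: {"type":"object","properties":{"commands":{"type":"array"},"jaw":{"type":"number"}},"required":["commands"]}

```bash
mkdir -p pics; ls; python3 - <<'E'
from plant import *
import cv2,numpy as np
o=get_obs();print(o)
for n in ("top","side"):
    p,d=snapshot(n);np.savez(n+"0.npz",p=p,d=d);cv2.imwrite(f"pics/{n}0.png",p[...,::-1]);c=calibration(n);print(n,c)
E
```

```text
pics
{'clock': 0.0, 'joint_pos': array([ 8.24534485e+01,  2.05911184e+01,  6.32718885e-01, -2.12289607e-02,
       -7.01358894e+01, -1.65080102e+01]), 'qvel': array([-0.01758879,  0.05197123,  0.01564354,  0.11883289,  0.03627107,
        0.04315968]), 'tau': array([ 2.21019204e-04, -5.82716596e+01,  2.93053347e+01,  6.99751407e+00,
        6.99750308e-03, -1.34531742e-04]), 'tool_pos': array([0.2749391 , 0.61591734, 0.22561477]), 'orientation': array([   4.55919354,   89.9036216 , -109.50259802]), 'force': array([-0.34576221, -0.21802029,  0.054738  ]), 'moment': array([-0.05419187, -0.00641113,  0.01367706]), 'opening': 0.08764971072564769}
top {'mtx': array([[412.02578479,   0.        , 320.42556424],
       [  0.        , 412.02578479, 194.36672287],
       [  0.        ,   0.        ,   1.        ]]), 'T': array([[-0.00352063,  0.9750848 , -0.22180449,  0.26342145],
       [-0.9999928 , -0.00311918,  0.00216018, -0.03870646],
       [ 0.00141451,  0.2218105 ,  0.97508877,  1.08117569],
       [ 0.        ,  0.        ,  0.        ,  1.        ]])}
side {'mtx': array([[454.97129378,   0.        , 326.08523402],
       [  0.        , 454.97129378, 198.87121138],
       [  0.        ,   0.        ,   1.        ]]), 'T': array([[ 0.95649844,  0.18579428, -0.22492492,  0.25296405],
       [-0.2909922 ,  0.55252166, -0.78105273, -0.86311287],
       [-0.02083924,  0.81252711,  0.58255079,  0.71309565],
       [ 0.        ,  0.        ,  0.        ,  1.        ]])}
```

View pics/top0.png

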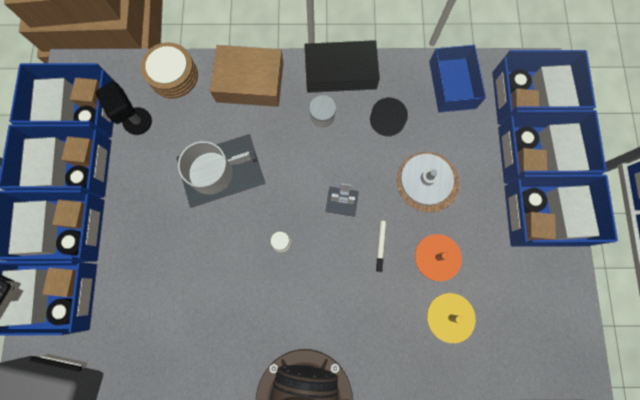

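View pics/side0.png

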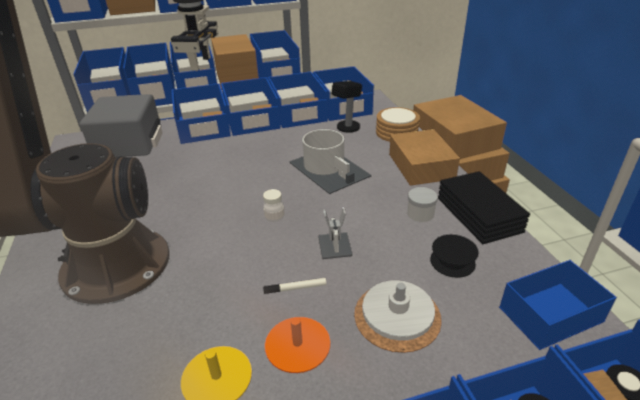

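The top view shows the tin at (205,165) with its ear and tongue at (242,157), the clip on its rail at (343,197), and the nested lids on cork at (429,180). The side view shows the same things at (324,152), (345,172), (335,225) and (399,310). Next I'll take world points from depth and look at enlarged crops.

```bash
cat > h.py <<'E'
from plant import *
import cv2,numpy as np
def shot(n):
    return snapshot(n)
def world(n,d):
    c=calibration(n);K=c["mtx"];T=c["T"]
    v,u=np.mgrid[:400,:640]
    P=np.stack([(u-K[0,2])/K[0,0]*d,-(v-K[1,2])/K[1,1]*d,-d],-1)
    return P@T[:3,:3].T+T[:3,3]
def ray(n,u,v,z):
    c=calibration(n);K=c["mtx"];T=c["T"]
    r=T[:3,:3]@np.array([(u-K[0,2])/K[0,0],-(v-K[1,2])/K[1,1],-1]);o=T[:3,3]
    return o+r*(z-o[2])/r[2]
def pix(n,X):
    c=calibration(n);K=c["mtx"];T=c["T"]
    p=T[:3,:3].T@(np.array(X)-T[:3,3]);return K[0,2]+K[0,0]*p[0]/-p[2],K[1,2]-K[1,1]*p[1]/-p[2]
def crop(p,u0,v0,w,h,s):
    return cv2.resize(p[v0:v0+h,u0:u0+w],None,fx=s,fy=s,interpolation=cv2.INTER_CUBIC)
E
python3 - <<'E'
from h import *
I=[]
R={}
for n in("top","side"):
    z=np.load(n+"0.npz");R[n]=(z["p"],z["d"],world(n,z["d"]))
p=R["top"][0];q=R["side"][0]
a=np.hstack([crop(p,175,125,100,75,4),crop(p,320,165,100,75,4)])
b=np.hstack([crop(q,285,125,100,75,4),crop(q,300,195,100,75,4)])
cv2.imwrite("pics/c1.png",np.vstack([a,b])[...,::-1])
for n,boxes in (("top",dict(tin=(170,130,270,210),clip=(320,175,370,220),lid=(390,145,465,215))),("side",dict(tin=(285,120,375,195),clip=(310,195,365,262),lid=(350,275,445,350)))):
    P=R[n][2]
    for k,(u0,v0,u1,v1) in boxes.items():
        X=P[v0:v1,u0:u1].reshape(-1,3);h=np.histogram(X[:,2],np.arange(-.01,.13,.005))
        print(n,k,dict(zip((h[1][:-1]*1000).round().astype(int).tolist(),h[0].tolist())))
def circ(X):
    A=np.c_[2*X[:,:2],np.ones(len(X))];s=np.linalg.lstsq(A,(X[:,:2]**2).sum(1),rcond=None)[0];return s[:2],np.sqrt(s[2]+s[:2]@s[:2])
for n in R:
    P=R[n][2]
    def sel(b,z0,z1):
        X=P[b[1]:b[3],b[0]:b[2]].reshape(-1,3);return X[(X[:,2]>z0)&(X[:,2]<z1)]
    B=dict(top=[(170,130,270,210),(320,175,370,220),(390,145,465,215)],side=[(285,120,375,195),(310,195,365,262),(350,275,445,350)])[n]
    print(n,"rim",circ(sel(B[0],.084,.1)))
    for b,z0,z1,nm in((B[0],.054,.072,"ear"),(B[1],.054,.072,"rail"),(B[1],.085,.12,"handles"),(B[2],.058,.078,"collar"),(B[2],.085,.12,"stem"),(B[2],.03,.05,"outer")):
        X=sel(b,z0,z1)
        if len(X)>5:
            w,V=np.linalg.eigh(np.cov(X[:,:2].T));print(n,nm,len(X),X.mean(0).round(4),X.min(0).round(3),X.max(0).round(3),np.sqrt(w).round(4),np.degrees(np.arctan2(V[1,1],V[0,1])).round(1))
E
```

```text
top tin {-10: 18, -5: 1684, 0: 2521, 5: 1729, 10: 582, 15: 62, 20: 66, 25: 76, 30: 93, 35: 95, 40: 88, 45: 70, 50: 89, 55: 94, 60: 123, 65: 69, 70: 71, 75: 69, 80: 76, 85: 137, 90: 155, 95: 1, 100: 0, 105: 0, 110: 0, 115: 0, 120: 0, 125: 0}
top clip {-10: 10, -5: 674, 0: 765, 5: 411, 10: 95, 15: 7, 20: 3, 25: 5, 30: 9, 35: 9, 40: 7, 45: 11, 50: 7, 55: 9, 60: 35, 65: 23, 70: 70, 75: 9, 80: 13, 85: 9, 90: 9, 95: 11, 100: 28, 105: 13, 110: 0, 115: 0, 120: 0, 125: 0}
top lid {-10: 16, -5: 1080, 0: 1730, 5: 277, 10: 25, 15: 317, 20: 1456, 25: 117, 30: 12, 35: 15, 40: 16, 45: 57, 50: 51, 55: 6, 60: 6, 65: 3, 70: 6, 75: 19, 80: 21, 85: 0, 90: 0, 95: 0, 100: 0, 105: 0, 110: 0, 115: 0, 120: 0, 125: 0}
side tin {-10: 0, -5: 85, 0: 3104, 5: 1191, 10: 410, 15: 133, 20: 109, 25: 88, 30: 93, 35: 121, 40: 107, 45: 108, 50: 116, 55: 131, 60: 141, 65: 132, 70: 112, 75: 119, 80: 126, 85: 128, 90: 150, 95: 12, 100: 0, 105: 0, 110: 0, 115: 0, 120: 0, 125: 0}
side clip {-10: 0, -5: 111, 0: 2490, 5: 392, 10: 282, 15: 10, 20: 10, 25: 7, 30: 14, 35: 19, 40: 37, 45: 17, 50: 20, 55: 14, 60: 33, 65: 26, 70: 70
[... 840 characters left out ...]
 0.5411 -0.3202  0.0438] [ 0.527 -0.344  0.032] [ 0.566 -0.306  0.05 ] [0.0093 0.0114] -143.5
side rim (array([0.57136657, 0.25527545]), np.float64(0.05779530443956134))
side ear 477 [0.5753 0.2395 0.0628] [0.512 0.144 0.054] [0.628 0.319 0.072] [0.0327 0.0541] 90.9
side rail 89 [ 0.4892 -0.111   0.0641] [ 0.476 -0.131  0.054] [ 0.503 -0.07   0.072] [0.0066 0.0129] 78.1
side handles 86 [ 0.4943 -0.1034  0.0986] [ 0.468 -0.115  0.085] [ 0.516 -0.087  0.109] [0.0076 0.019 ] 174.6
side collar 71 [ 0.5465 -0.332   0.0678] [ 0.54  -0.337  0.058] [ 0.559 -0.322  0.078] [0.0025 0.0052] 151.3
side outer 182 [ 0.5426 -0.3367  0.0411] [ 0.529 -0.348  0.03 ] [ 0.566 -0.312  0.05 ] [0.0077 0.0112] 144.9
```

View pics/c1.png

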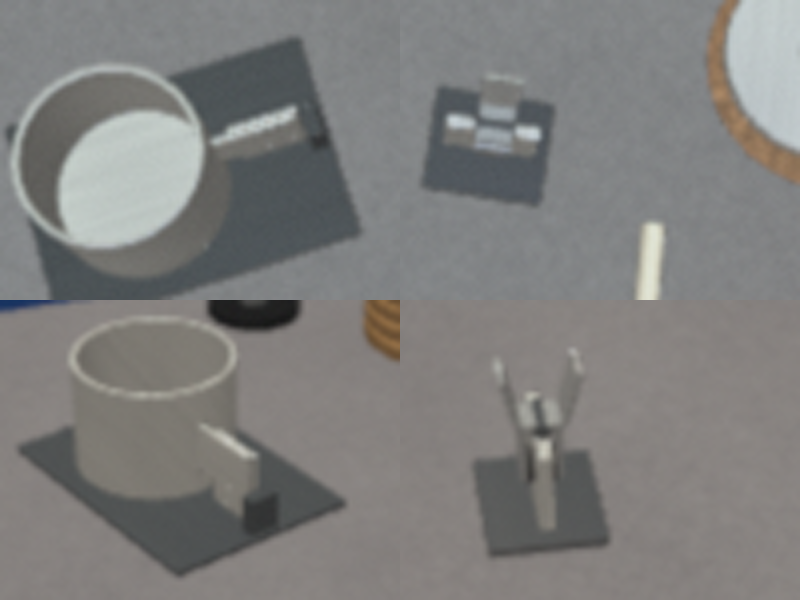

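The crops show the tin and its ear (top: ear/tongue edge (229,160)→(249,152)), and the clip on its rail with handles opening roughly along world x. Next I'll refine the angles and work out the first move.

```bash
cat >> h.py <<'E'
from scipy.spatial.transform import Rotation as Rn
def tool(o=None):
    o=o or get_obs();return np.array(o["tool_pos"]),Rn.from_euler("xyz",o["orientation"],degrees=True).as_matrix()
def go(X,phi=None):
    "shift in tool axes cm to TCP X; spin (rad) to bring tool z along world angle phi deg (mod 180)"
    p,R=tool();print("tcp",p.round(4),"tool x",R[:,0].round(3),"z angle",np.degrees(np.arctan2(R[1,2],R[0,2])).round(2))
    print("shift cm",(R.T@(np.array(X)-p)*100).round(2))
    if phi is not None:
        d=np.degrees(np.arctan2(R[1,2],R[0,2]))-phi;d=(d+90)%180-90;print("spin",np.radians(d).round(3),"j6",get_obs()["joint_pos"][5].round(1))
E
python3 - <<'E'
from h import *
f=lambda u,v,z:ray("top",u,v,z)[:2]
ang=lambda a,b:np.degrees(np.arctan2(*(b-a)[::-1])).round(1)
print("rail",ang(f(328.75,186.75,.01),f(358.25,190,.01)),ang(f(325.5,211.75,.01),f(355,216.5,.01)))
print("dock",ang(f(249.5,134.5,.006),f(265,183.75,.006)),"far edge",ang(f(249.5,134.5,.006),f(176.75,157.5,.006)))
print("ear px",f(228.75,160,.062),f(248.75,152,.062))
c=np.array([.570,.2558])
for n in("top","side"):
    z=np.load(n+"0.npz");P=world(n,z["d"]).reshape(-1,3);r=np.hypot(*(P[:,:2]-c).T)
    X=P[(r>.064)&(r<.14)&(P[:,2]>.057)&(P[:,2]<.07)];w,V=np.linalg.eigh(np.cov(X[:,:2].T));print(n,len(X),X.mean(0).round(4),X.min(0),X.max(0),np.sqrt(w),np.degrees(np.arctan2(V[1,1],V[0,1])), "bearing",np.degrees(np.arctan2(*(X.mean(0)[:2]-c)[::-1])))
    p,d=z["p"],z["d"]
go([.491,-.100,.16],-9)
E
```

```text
rail -96.7 -99.5
dock -161.7 far edge 108.6
ear px [0.58711868 0.19569336] [0.60867993 0.14476858]
top 65 [0.5976 0.1698 0.0617] [0.58546551 0.14637304 0.05833823] [0.60885767 0.19310278 0.06641215] [0.00270342 0.01455241] 111.0040925823763 bearing -72.20600578230933
side 61 [0.6004 0.1689 0.0624] [0.58780086 0.14412859 0.05727234] [0.613017   0.30536239 0.06899805] [0.00612614 0.02285308] 95.82867393364256 bearing -70.73848646491598
tcp [0.2749 0.616  0.2257] tool x [-0.    -0.001 -1.   ] z angle -114.06
shift cm [ 6.66 48.91 56.56]
spin 1.308 j6 -16.5
```

Call:
move_arm(
  commands=[
    [[0, 3.06, 3.54, 0], [0, 3.06, 3.54, 0], [0, 3.06, 3.54, 0], [0, 3.06, 3.54, 0], [0, 3.06, 3.54, 0], [0, 3.06, 3.54, 0], [0, 3.06, 3.54, 0], [0, 3.06, 3.54, 0]],
  ],
)

```text
clock: 0.9
tool_pos: [0.3832, 0.256, 0.2265]
orientation: [-113.7, 90.0, 132.3]
force: [0.6, 0.7, 0.2]
opening: 0.0874
```

Call:
move_arm(
  commands=[
    [[0, 3.06, 3.54, 0], [0, 3.06, 3.54, 0], [0, 3.06, 3.54, 0], [0, 3.06, 3.54, 0], [0, 3.06, 3.54, 0], [0, 3.06, 3.54, 0], [0, 3.06, 3.54, 0], [0, 3.06, 3.54, 0]],
  ],
)

```text
clock: 1.7
tool_pos: [0.4914, -0.1024, 0.2266]
orientation: [160.6, 90.0, 46.6]
force: [0.9, 0.1, -0.5]
opening: 0.0877
```

```bash
python3 - <<'E'
from h import *
go([.491,-.100,.16],-9);print(get_obs()["joint_pos"])
E
```

```text
tcp [ 0.4914 -0.1024  0.2266] tool x [ 0.  0. -1.] z angle -114.05
shift cm [ 6.66 -0.13 -0.2 ]
spin 1.308 j6 55.3
[ 1.06916909e+01  4.08526490e+00 -2.06840773e+01 -7.76736362e-03
 -6.52209093e+01  5.52638497e+01]
```

Call:
move_arm(
  commands=[
    [[0, -0.13, -0.2, 0.14], [0, 0, 0, 0.14], [0, 0, 0, 0.14], [0, 0, 0, 0.14], [0, 0, 0, 0.14], [0, 0, 0, 0.14], [0, 0, 0, 0.14], [0, 0, 0, 0.14]],
  ],
)

```text
clock: 2.5
tool_pos: [0.4907, -0.0981, 0.2263]
orientation: [-6.1, 90.0, 175.3]
force: [-0.1, 0.6, 0.2]
opening: 0.0876
```

Call:
move_arm(
  commands=[
    [[1.5, 0, 0, 0.1], [1.5, 0, 0, 0.08], [1.5, 0, 0, 0], [0, 0, 0, 0], [0, 0, 0, 0]],
  ],
)

```text
clock: 3.0
tool_pos: [0.4909, -0.0982, 0.1817]
orientation: [37.1, 90.0, -151.4]
force: [-0.1, 0.2, 0.4]
opening: 0.0877
```

```bash
python3 - <<'E'
from h import *
p,d=shot("top");q,e=shot("side")
a=np.vstack([crop(p,295,160,100,75,4),crop(q,290,170,100,75,4)]);cv2.imwrite("pics/c2.png",a[...,::-1])
go([.491,-.100,.08],-9);print([pix("top",[.491,-.1,.099])],pix("side",[.491,-.1,.099]))
E
```

```text
tcp [ 0.4915 -0.0981  0.1823] tool x [ 0.001 -0.    -1.   ] z angle 171.49
shift cm [10.23  0.2   0.03]
spin 0.008 j6 -19.8
[(np.float64(344.57644317591803), np.float64(192.63304507505882))] (np.float64(334.4042420689675), np.float64(213.82470168386627))
```

View pics/c2.png

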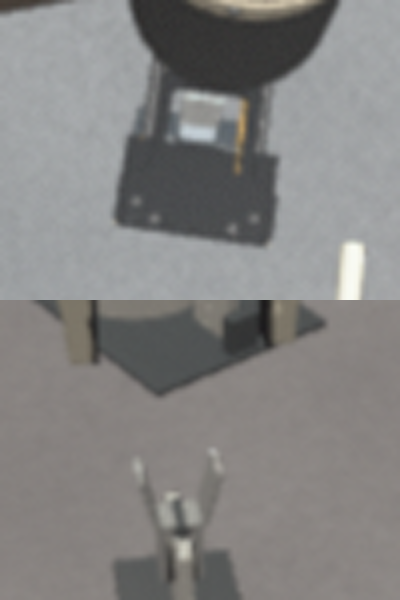

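The fingers straddle the clip: in the side crop they are at x≈80 and 283 with the handles at 138 and 215, and the midpoints agree to about 1 px. Descend and squeeze.

Call:
move_arm(
  commands=[
    [[2, 0.2, 0, 0], [2, 0, 0, 0], [2, 0, 0, 0], [1.7, 0, 0, 0], [1.5, 0, 0, 0], [1, 0, 0, 0], [0, 0, 0, 0], [0, 0, 0, 0]],
  ],
)

```text
clock: 3.9
tool_pos: [0.4912, -0.1, 0.0802]
orientation: [176.4, 90.0, -12.1]
force: [1.5, -0.6, 0.6]
opening: 0.0879
```

Call:
move_arm(
  commands=[
    [[0, 0, 0, 0], [0, 0, 0, 0], [0, 0, 0, 0], [0, 0, 0, 0], [0, 0, 0, 0], [0, 0, 0, 0], [0, 0, 0, 0], [0, 0, 0, 0]],
  ],
  jaw=1.5,
)

```text
clock: 4.7
tool_pos: [0.492, -0.1001, 0.081]
orientation: [176.2, 89.9, -12.3]
force: [-8.3, 2.1, 16.2]
opening: 0.0296
```

Call:
move_arm(
  commands=[
    [[0, 0, 0, 0], [0, 0, 0, 0], [0, 0, 0, 0], [-0.3, 0, 0, 0], [-0.5, 0, 0, 0], [0, 0, 0, 0]],
  ],
)

```text
clock: 5.3
tool_pos: [0.491, -0.1, 0.0881]
orientation: [-167.1, 90.0, 4.4]
force: [-0.3, 0.4, -0.4]
opening: 0.0279
```

Call:
move_arm(
  commands=[
    [[-1.5, 0, 0, 0], [-2, 0, 0, 0], [-2, 0, 0, 0], [-2, 0, 0, 0], [-2, 0, 0, 0], [-1.7, 0, 0, 0], [0, 0, 0, 0]],
  ],
)

```text
clock: 6.0
tool_pos: [0.492, -0.1, 0.2017]
orientation: [-168.8, 89.8, 2.7]
force: [-0.1, -0.4, -0.6]
opening: 0.0276
```

```bash
python3 - <<'E'
from h import *
q,e=shot("side");P=world("side",e)
cv2.imwrite("pics/c3.png",crop(q,290,110,100,130,4)[...,::-1])
p,R=tool();print(p)
# tool-frame profile of things below TCP
L=(P.reshape(-1,3)-p)@R; m=(L[:,0]>-.02)&(L[:,0]<.07)&(np.abs(L[:,1])<.03)&(np.abs(L[:,2])<.03)
L=L[m];print(len(L),L.min(0),L.max(0))
for a in np.arange(-.02,.07,.01):
    S=L[(L[:,0]>=a)&(L[:,0]<a+.01)]
    if len(S):print(a.round(2),len(S),S.min(0).round(4),S.max(0).round(4))
go([.600,.166,.20],18.4);print(pix("side",p))
E
```

```text
[ 0.49116106 -0.09988003  0.20014225]
348 [-0.01993598 -0.01387034 -0.02963009] [0.04580181 0.01343256 0.0265264 ]
-0.02 87 [-0.0199 -0.0043 -0.0296] [-0.01    0.0134  0.0265]
-0.01 49 [-0.01   -0.0036 -0.0296] [-0.0006  0.0124  0.0243]
0.0 90 [ 0.0008 -0.0139 -0.0154] [0.0098 0.0132 0.0109]
0.01 32 [ 0.0103 -0.0133 -0.0173] [0.0199 0.0118 0.0122]
0.02 22 [ 0.0203 -0.0123 -0.0189] [0.0292 0.0128 0.0145]
0.03 54 [ 0.0301 -0.0135 -0.022 ] [0.0396 0.012  0.0173]
0.04 14 [ 0.0403 -0.0042 -0.0219] [0.0458 0.0103 0.0176]
tcp [ 0.4912 -0.0999  0.2001] tool x [ 0.002  0.001 -1.   ] z angle 171.46
shift cm [  0.05 -27.91  -6.81]
spin -0.47 j6 -19.5
(np.float64(333.966014888609), np.float64(175.28629624527818))
```

View pics/c3.png

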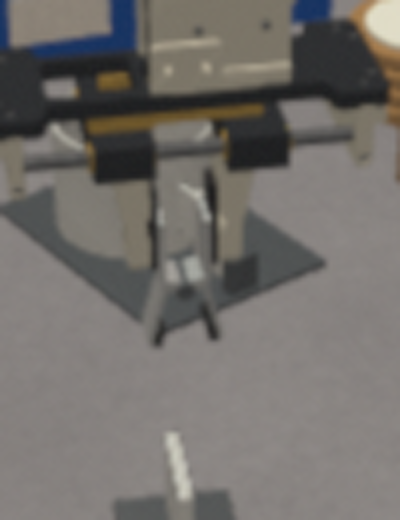

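The clip is held centred between the fingers with its jaws open: tips at crop (155,343) and (213,335), pivot at (185,268). Carry it above the tongue.

Call:
move_arm(
  commands=[
    [[0, -3.49, -0.85, 0], [0, -3.49, -0.85, 0], [0, -3.49, -0.85, 0], [0, -3.49, -0.85, 0], [0, -3.49, -0.85, 0], [0, -3.49, -0.85, 0], [0, -3.49, -0.85, 0], [0, -3.49, -0.85, 0]],
  ],
)

```text
clock: 6.85
tool_pos: [0.5991, 0.1672, 0.1977]
orientation: [32.1, 89.9, -156.5]
force: [0.8, 0.7, -0.9]
opening: 0.027
```

Call:
move_arm(
  commands=[
    [[0, 0, 0, -0.12], [0, 0, 0, -0.12], [0, 0, 0, -0.12], [0, 0, 0, -0.11], [2, 0, 0, 0], [2, 0, 0, 0], [2, 0, 0, 0], [0, 0, 0, 0]],
  ],
)

```text
clock: 7.65
tool_pos: [0.5968, 0.1648, 0.1351]
orientation: [5.9, 89.6, -155.7]
force: [0.6, -0.2, -1.5]
opening: 0.0276
```

```bash
python3 - <<'E'
from h import *
q,e=shot("side");p,d=shot("top")
cv2.imwrite("pics/c4.png",np.hstack([crop(q,295,90,100,130,4),crop(p,190,80,100,130,4)])[...,::-1])
go([.5995,.166,.08],18.4)
print(pix("side",[.5995,.166,.062]),pix("top",[.5995,.166,.062]))
E
```

```text
tcp [0.599  0.1657 0.1387] tool x [-0.002 -0.001 -1.   ] z angle -161.6
shift cm [ 5.87 -0.02 -0.07]
spin -0.0 j6 -15.1
(np.float64(342.524979773641), np.float64(161.36367481023947)) (np.float64(240.4310201887347), np.float64(155.39661699313604))
```

View pics/c4.png

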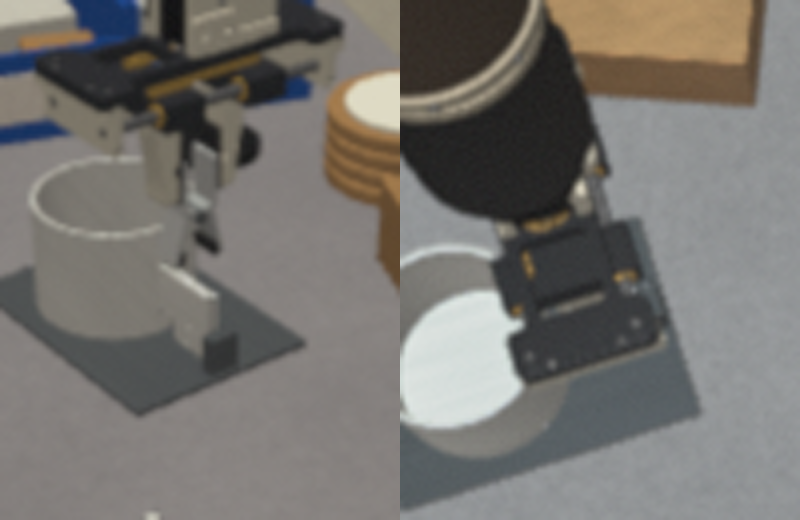

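The side crop shows the plate tops centred at (188,283), i.e. pixel (342,161), which matches the prediction (342.5,161.4), with the clip right above. Lower it.

Call:
move_arm(
  commands=[
    [[0.8, 0, 0, 0], [0.8, 0, 0, 0], [0.8, 0, 0, 0], [0.8, 0, 0, 0], [0.8, 0, 0, 0], [0.8, 0, 0, 0], [0.6, 0, 0, 0], [0, 0, 0, 0]],
  ],
)

```text
clock: 8.55
tool_pos: [0.5988, 0.1657, 0.0844]
orientation: [10.2, 89.9, -151.4]
force: [-0.2, -0.0, -1.3]
opening: 0.0273
```

Call:
move_arm(
  commands=[
    [[0.2, 0, 0, 0], [0.2, 0, 0, 0], [0, 0, 0, 0], [0, 0, 0, 0]],
  ],
)

```text
clock: 8.95
tool_pos: [0.5995, 0.166, 0.0817]
orientation: [-173.4, 90.0, 25.0]
force: [-0.3, 0.7, -0.9]
opening: 0.0276
```

Call:
move_arm(
  commands=[
    [[0.15, 0, 0, 0], [0.15, 0, 0, 0], [0.1, 0, 0, 0], [0, 0, 0, 0], [0, 0, 0, 0]],
  ],
)

```text
clock: 9.45
tool_pos: [0.5998, 0.1661, 0.0808]
orientation: [170.4, 89.9, 8.9]
force: [-9.0, 0.0, 21.8]
opening: 0.0275
```

Contact (22 N) shows the clip is seated. Relieve the load and open.

Call:
move_arm(
  commands=[
    [[-0.25, 0, 0, 0], [0, 0, 0, 0]],
  ],
)

```text
clock: 9.65
tool_pos: [0.5999, 0.1663, 0.081]
orientation: [-171.3, 89.9, 27.1]
force: [-2.9, 0.1, 9.5]
opening: 0.0273
```

Call:
move_arm(
  commands=[
    [[0, 0, 0, 0], [0, 0, 0, 0], [0, 0, 0, 0], [0, 0, 0, 0], [0, 0, 0, 0], [0, 0, 0, 0], [0, 0, 0, 0], [0, 0, 0, 0]],
  ],
  jaw=8.7,
)

```text
clock: 10.45
tool_pos: [0.5994, 0.166, 0.08]
orientation: [1.6, 90.0, -160.0]
force: [-0.0, 0.1, 0.3]
opening: 0.0845
```

Call:
move_arm(
  commands=[
    [[-1, 0, 0, 0], [-2, 0, 0, 0], [-3, 0, 0, 0], [-4, 0, 0, 0], [-4, 0, 0, 0], [-2, 0, 0, 0], [0, 0, 0, 0]],
  ],
)

```text
clock: 11.15
tool_pos: [0.6011, 0.1666, 0.2452]
orientation: [-173.8, 89.6, 24.6]
force: [-0.5, -0.2, 0.4]
opening: 0.087
```

```bash
python3 - <<'E'
from h import *
q,e=shot("side");P=world("side",e).reshape(-1,3)
cv2.imwrite("pics/c5.png",crop(q,295,110,100,90,5)[...,::-1])
r=np.hypot(P[:,0]-.5995,P[:,1]-.166)
X=P[(r<.045)&(P[:,2]>.088)&(P[:,2]<.12)];print(len(X),X.mean(0),X.min(0),X.max(0))
c=np.array([.57,.2558]);r=np.hypot(*(P[:,:2]-c).T);m=(r<.075)&(P[:,2]>.084)&(P[:,2]<.1)&(np.hypot(P[:,0]-.5995,P[:,1]-.166)>.05);X=P[m]
s=np.linalg.lstsq(np.c_[2*X[:,:2],np.ones(len(X))],(X[:,:2]**2).sum(1),rcond=None)[0];print("rim",s[:2])
go([.542,-.325,.2],-9)
E
```

```text
122 [0.600671   0.17264018 0.09879237] [0.567116   0.14569561 0.08841191] [0.62530912 0.20860964 0.11385369]
rim [0.57116665 0.2554506 ]
tcp [0.6001 0.1663 0.2427] tool x [ 0.004  0.002 -1.   ] z angle -161.6
shift cm [ 4.14 44.8  21.03]
spin 0.478 j6 -15.0
```

View pics/c5.png

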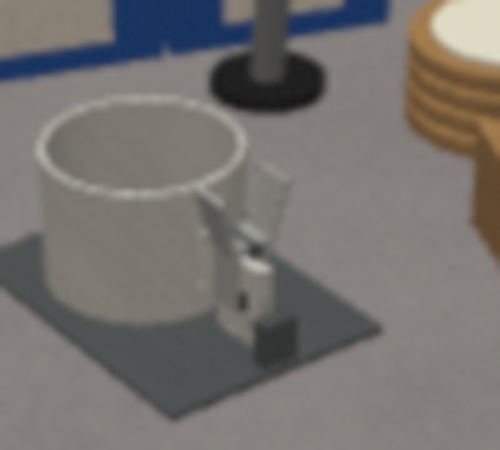

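The side crop shows the clip sitting on ear and tongue with its handles up at (210,200) and (268,190), and the tin is unmoved. Next I'll measure the stem from the initial images and go there.

```bash
python3 - <<'E'
from h import *
B=dict(top=(390,145,465,215),side=(350,275,445,350))
for n in B:
    z=np.load(n+"0.npz");p=z["p"];P=world(n,z["d"]);u0,v0,u1,v1=B[n]
    hsv=cv2.cvtColor(p,cv2.COLOR_RGB2HSV);m=np.zeros((400,640),np.uint8);m[v0:v1,u0:u1]=255
    w=((hsv[...,1]<40)&(hsv[...,2]>140)).astype(np.uint8)*m
    c=max(cv2.findContours(w,0,2)[0],key=cv2.contourArea);c=cv2.convexHull(c)
    e=cv2.fitEllipse(c);print(n,"lid",e,ray(n,*e[0],.022)[:2])
    C=c[:,0];G=np.array([ray(n,u,v,.020)[:2] for u,v in C]);s=np.linalg.lstsq(np.c_[2*G,np.ones(len(G))],(G**2).sum(1),rcond=None)[0];print("circ",s[:2],np.sqrt(s[2]+s[:2]@s[:2]))
    Q=P[v0:v1,u0:u1].reshape(-1,3);X=Q[(Q[:,2]>.075)&(Q[:,2]<.1)];print("stemtop",len(X),np.median(X,0),X.min(0),X.max(0))
    X=Q[(Q[:,2]>.045)&(Q[:,2]<.056)];print("collar",len(X),X.mean(0),(X.min(0)+X.max(0))/2,X.max(0)-X.min(0))
E
```

```text
top lid ((427.1532287597656, 178.6265411376953), (50.21528625488281, 53.444480895996094), 121.67385864257812) [ 0.54639043 -0.32514629]
circ [ 0.54790328 -0.3257027 ] 0.07024098898170876
stemtop 40 [ 0.54772309 -0.32558685  0.08004114] [ 0.53877397 -0.33340723  0.07540057] [ 0.55580098 -0.31722343  0.08394663]
collar 110 [ 0.54427679 -0.32213707  0.04974281] [ 0.54679143 -0.325282    0.05025532] [0.03882629 0.03689005 0.01045394]
side lid ((398.34893798828125, 307.7550354003906), (57.02595901489258, 72.5217056274414), 100.85553741455078) [ 0.5473428  -0.32940868]
circ [ 0.54964762 -0.32317101] 0.0711759687182381
stemtop 70 [ 0.54809723 -0.32885294  0.08140016] [ 0.54059639 -0.33673818  0.07540976] [ 0.5572369  -0.31889524  0.08454682]
collar 205 [ 0.54582726 -0.33178697  0.05064398] [ 0.54840488 -0.3264503   0.05024274] [0.03919193 0.04072867 0.01030261]
```

Call:
move_arm(
  commands=[
    [[0, 4, 1.8, 0.1], [0, 4, 1.8, 0.1], [0, 4, 1.8, 0.1], [0, 4, 1.8, 0.1], [0, 4, 1.8, 0.08], [0, 4, 1.8, 0], [0, 4, 1.8, 0], [0, 4, 1.8, 0]],
  ],
)

```text
clock: 12.0
tool_pos: [0.4606, -0.1525, 0.2393]
orientation: [5.5, 89.9, 176.4]
force: [0.9, -0.6, 0.3]
opening: 0.0869
```

```bash
python3 - <<'E'
from h import *
go([.548,-.3265,.14],-9)
E
```

```text
tcp [ 0.4606 -0.1525  0.2393] tool x [-0.001  0.    -1.   ] z angle 170.9
shift cm [  9.92  15.8  -11.4 ]
spin -0.002 j6 -14.1
```

Call:
move_arm(
  commands=[
    [[1, 3.2, -2.3, 0], [1, 3.2, -2.3, 0], [2, 3.2, -2.3, 0], [2, 3.2, -2.3, 0], [2, 3, -2.2, 0], [2, 0, 0, 0], [0, 0, 0, 0], [0, 0, 0, 0]],
  ],
)

```text
clock: 12.8
tool_pos: [0.5493, -0.3251, 0.1396]
orientation: [-0.7, 89.9, 170.2]
force: [0.3, 0.0, 0.5]
opening: 0.0872
```

```bash
python3 - <<'E'
from h import *
go([.548,-.3265,.054],-9)
E
```

```text
tcp [ 0.5493 -0.3251  0.1396] tool x [-0.002  0.    -1.   ] z angle 170.89
shift cm [8.56 0.16 0.09]
spin -0.002 j6 4.0
```

Call:
move_arm(
  commands=[
    [[1.5, 0.15, 0.1, 0], [1.5, 0, 0, 0], [1.5, 0, 0, 0], [1.5, 0, 0, 0], [1.5, 0, 0, 0], [1, 0, 0, 0], [0, 0, 0, 0], [0, 0, 0, 0]],
  ],
)

```text
clock: 13.6
tool_pos: [0.5494, -0.3265, 0.0562]
orientation: [162.1, 89.9, -26.9]
force: [-0.2, 0.7, 0.5]
opening: 0.0872
```

Call:
move_arm(
  commands=[
    [[0, 0, 0, 0], [0, 0, 0, 0], [0, 0, 0, 0], [0, 0, 0, 0], [0, 0, 0, 0], [0, 0, 0, 0], [0, 0, 0, 0], [0, 0, 0, 0]],
  ],
  jaw=0.5,
)

```text
clock: 14.4
tool_pos: [0.5488, -0.3266, 0.055]
orientation: [-10.2, 90.0, 160.7]
force: [0.1, -0.2, 0.2]
opening: 0.0287
```

Call:
move_arm(
  commands=[
    [[0, 0, 0, 0], [0, 0, 0, 0], [0, 0, 0, 0], [-0.5, 0, 0, 0], [-1, 0, 0, 0], [-1.5, 0, 0, 0], [-1, 0, 0, 0], [0, 0, 0, 0]],
  ],
)

```text
clock: 15.2
tool_pos: [0.5501, -0.3271, 0.0972]
orientation: [170.4, 89.8, -18.7]
force: [1.1, 0.4, -5.0]
opening: 0.0172
```

```bash
python3 - <<'E'
from h import *
go([.570,.2558,.22])
E
```

```text
tcp [ 0.5501 -0.3271  0.0972] tool x [ 0.003 -0.001 -1.   ] z angle 170.91
shift cm [-12.34 -57.86   7.2 ]
```

Call:
move_arm(
  commands=[
    [[-2, 0, 0, 0], [-2, 0, 0, 0], [-2, 0, 0, 0], [-2, 0, 0, 0], [-2, 0, 0, 0], [-2, 0, 0, 0], [0, 0, 0, 0]],
  ],
)

```text
clock: 15.9
tool_pos: [0.5501, -0.3272, 0.2177]
orientation: [167.6, 89.7, -21.5]
force: [0.9, 0.1, -3.5]
opening: 0.017
```

```bash
python3 - <<'E'
from h import *
go([.570,.2558,.22])
E
```

```text
tcp [ 0.5501 -0.3272  0.2177] tool x [ 0.004 -0.002 -1.   ] z angle 170.9
shift cm [ -0.32 -57.88   7.25]
```

Call:
move_arm(
  commands=[
    [[0, -1, 0.13, 0], [0, -2, 0.25, 0], [0, -3, 0.375, 0], [0, -3, 0.375, 0], [0, -3, 0.375, 0], [0, -3, 0.375, 0], [0, -3, 0.375, 0], [0, -3, 0.375, 0]],
  ],
)

```text
clock: 16.7
tool_pos: [0.5549, -0.1133, 0.2132]
orientation: [0.5, 89.9, 171.3]
force: [0.0, -0.5, -4.0]
opening: 0.0171
```

Call:
move_arm(
  commands=[
    [[0, -3, 0.375, 0], [0, -3, 0.375, 0], [0, -3, 0.375, 0], [0, -3, 0.375, 0], [0, -3, 0.375, 0], [0, -3, 0.375, 0], [0, -3, 0.375, 0], [0, -3, 0.375, 0]],
  ],
)

```text
clock: 17.5
tool_pos: [0.5632, 0.128, 0.2132]
orientation: [24.3, 89.9, -164.9]
force: [1.1, 0.5, -4.0]
opening: 0.0172
```

Call:
move_arm(
  commands=[
    [[0, -3, 0.375, 0], [0, -3, 0.375, 0], [0, -3, 0.375, 0], [0, -2, 0.25, 0], [0, -1, 0.15, 0], [0, -0.8, 0.1, 0], [0, 0, 0, 0], [0, 0, 0, 0]],
  ],
)

```text
clock: 18.3
tool_pos: [0.5686, 0.2548, 0.2149]
orientation: [51.6, 90.0, -137.5]
force: [-0.3, 0.0, -3.0]
opening: 0.0173
```

```bash
python3 - <<'E'
from h import *
go([.570,.2558,.16])
q,e=shot("side")
# lid edge circle & rim from side view
p,R=tool();P=world("side",e).reshape(-1,3)
L=P-p;r=np.hypot(L[:,0],L[:,1])
X=P[(r<.085)&(np.abs(L[:,2]+.031)<.004)];print("lid top pts",len(X),X.mean(0),X.min(0),X.max(0),(X.min(0)+X.max(0))[:2]/2-p[:2])
X=P[(r<.03)&(L[:,2]<0)&(L[:,2]>-.012)];print("collar top region",len(X),(X.min(0)+X.max(0))[:2]/2-p[:2])
A=np.c_[X[:,:2],np.ones(len(X))]
X=P[(r<.085)&(np.abs(L[:,2]+.031)<.006)];c=np.linalg.lstsq(np.c_[X[:,:2],np.ones(len(X))],X[:,2],rcond=None)[0];print("tilt",c[:2])
cv2.imwrite("pics/c6.png",crop(q,265,60,130,130,4)[...,::-1])
E
```

```text
tcp [0.5686 0.2548 0.2149] tool x [-0. -0. -1.] z angle 170.87
shift cm [ 5.49 -0.12 -0.13]
lid top pts 747 [0.56605248 0.24023218 0.18444697] [0.49998895 0.18196808 0.1800487 ] [0.63833325 0.3216916  0.18803167] [ 0.00051192 -0.00283649]
collar top region 81 [ 0.00091001 -0.00465665]
tilt [0.00583742 0.01673484]
```

View pics/c6.png

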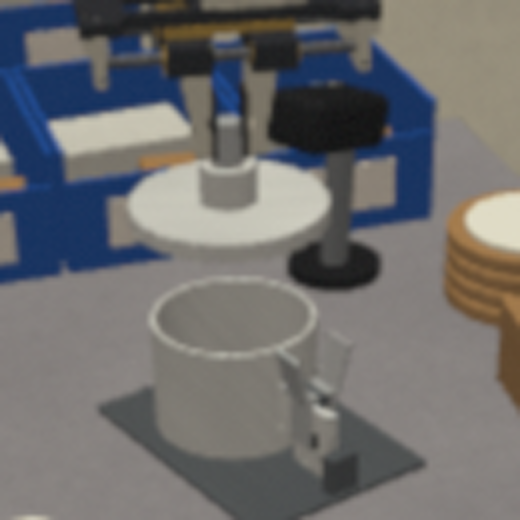

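The side crop shows the nested lids level (edge centre (229,207)) over the tin (rim centre (233,315)), about 2 mm short in x. Apply the correction and come down near the mouth.

Call:
move_arm(
  commands=[
    [[1, -0.2, -0.15, 0], [1.5, 0, 0, 0], [1.5, 0, 0, 0], [1.5, 0, 0, 0], [0.8, 0, 0, 0], [0, 0, 0, 0], [0, 0, 0, 0]],
  ],
)

```text
clock: 19.05
tool_pos: [0.5708, 0.2571, 0.1524]
orientation: [-173.9, 90.0, -3.0]
force: [0.8, 0.1, -3.1]
opening: 0.0173
```

```bash
python3 - <<'E'
from h import *
P=[]
for i in range(6):
    q,e=shot("side");P.append(tool()[0])
print(np.array(P).round(4));print(get_obs()["force"])
cv2.imwrite("pics/c7.png",crop(q,270,90,120,110,5)[...,::-1])
E
```

```text
[[0.571  0.2574 0.1528]
 [0.571  0.2575 0.1529]
 [0.571  0.2575 0.153 ]
 [0.5709 0.2576 0.1529]
 [0.5708 0.2575 0.1528]
 [0.5707 0.2575 0.1526]]
[-0.6463814  -0.53803528 -3.86838383]
```

View pics/c7.png

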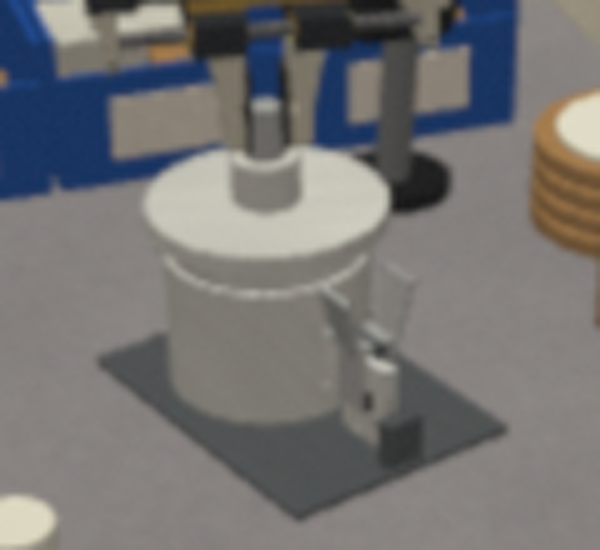

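The stem (column 266), lid (267) and tin (edges 165–370) are aligned. Lower, watching force.

Call:
move_arm(
  commands=[
    [[0.4, 0, 0, 0], [0.4, 0, 0, 0], [0.3, 0, 0, 0], [0.2, 0, 0, 0], [0, 0, 0, 0]],
  ],
)

```text
clock: 19.85
tool_pos: [0.5703, 0.2571, 0.1385]
orientation: [46.9, 89.9, -142.2]
force: [-0.5, -0.1, -4.2]
opening: 0.0173
```

Call:
move_arm(
  commands=[
    [[0.2, 0, 0, 0], [0.2, 0, 0, 0], [0.15, 0, 0, 0], [0, 0, 0, 0]],
  ],
)

```text
clock: 20.25
tool_pos: [0.5704, 0.2572, 0.1333]
orientation: [45.1, 90.0, -144.1]
force: [-0.2, -0.5, -3.3]
opening: 0.0169
```

Call:
move_arm(
  commands=[
    [[0.1, 0, 0, 0], [0.1, 0, 0, 0], [0.1, 0, 0, 0], [0, 0, 0, 0]],
  ],
)

```text
clock: 20.65
tool_pos: [0.5707, 0.2573, 0.132]
orientation: [-155.0, 89.9, 15.9]
force: [-3.5, -0.9, 4.7]
opening: 0.0174
```

The weight came off at TCP 0.132, exactly the predicted home height. Release.

Call:
move_arm(
  commands=[
    [[-0.1, 0, 0, 0], [0, 0, 0, 0]],
  ],
)

```text
clock: 20.85
tool_pos: [0.5707, 0.2574, 0.132]
orientation: [-144.8, 90.0, 26.1]
force: [-2.2, 0.2, 0.7]
opening: 0.0174
```

Call:
move_arm(
  commands=[
    [[0, 0, 0, 0], [0, 0, 0, 0], [0, 0, 0, 0], [0, 0, 0, 0], [0, 0, 0, 0], [0, 0, 0, 0], [0, 0, 0, 0], [0, 0, 0, 0]],
  ],
  jaw=8.7,
)

```text
clock: 21.65
tool_pos: [0.5705, 0.2573, 0.1315]
orientation: [-86.5, 90.0, 84.4]
force: [0.7, 0.3, 0.3]
opening: 0.0757
```

```bash
python3 - <<'E'
from h import *
q,e=shot("side");P=world("side",e).reshape(-1,3);p,R=tool();print(p)
c=np.array([.5705,.2565]);r=np.hypot(*(P[:,:2]-c).T)
X=P[(r<.068)&(r>.025)&(abs(P[:,2]-.099)<.008)];a=np.linalg.lstsq(np.c_[X[:,:2]-c,np.ones(len(X))],X[:,2],rcond=None)[0];print("lid top plane",len(X),a, np.median(X[:,2]))
X=P[(r<.024)&(abs(P[:,2]-.127)<.004)];print("collar top",len(X),(X.min(0)+X.max(0))/2,X.max(0)-X.min(0))
X=P[(r<.02)&(P[:,2]>.151)&(P[:,2]<.163)];print("stem top",len(X),(X.min(0)+X.max(0))/2,X.max(0)-X.min(0),np.median(X,0))
cv2.imwrite("pics/c8.png",crop(q,270,70,120,120,5)[...,::-1])
go([p[0],p[1],.102],18.4)
E
```

```text
[0.57049648 0.25733658 0.13153892]
lid top plane 698 [0.01045587 0.02155646 0.101528  ] 0.10171385551175749
collar top 70 [0.57149402 0.25629222 0.12702314] [0.03893298 0.04369627 0.00775474]
stem top 31 [0.57301006 0.25521889 0.15599107] [0.01536982 0.01832388 0.00972428] [0.57276348 0.25235926 0.15729089]
tcp [0.5705 0.2573 0.1315] tool x [-0.  0. -1.] z angle 170.89
shift cm [ 2.95  0.   -0.  ]
spin -0.48 j6 -51.2
```

View pics/c8.png

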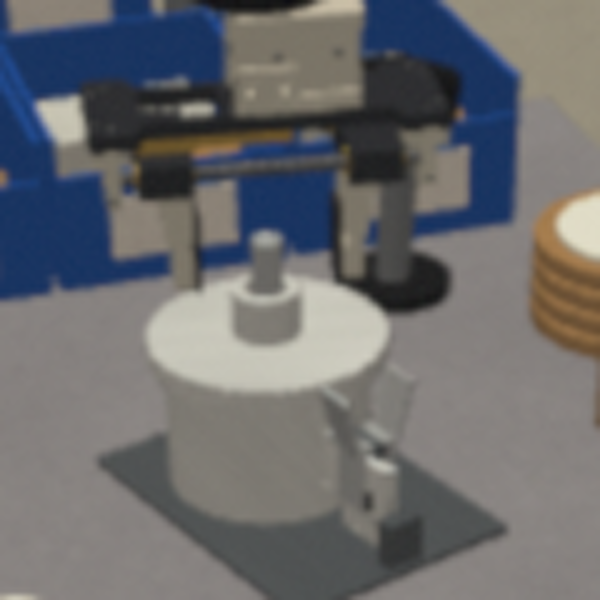

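The side crop shows the lids home on the tin, level, with the fingers clear of the stem (at (267,260)). Go down around the collar.

Call:
move_arm(
  commands=[
    [[0, 0, 0, 0], [0.5, 0, 0, 0], [0.7, 0, 0, 0], [0.7, 0, 0, 0], [0.6, 0, 0, 0], [0.4, 0, 0, 0], [0, 0, 0, 0], [0, 0, 0, 0]],
  ],
)

```text
clock: 22.5
tool_pos: [0.5706, 0.2573, 0.1025]
orientation: [104.1, 90.0, -85.0]
force: [0.8, -0.7, 1.0]
opening: 0.087
```

Call:
move_arm(
  commands=[
    [[0, 0, 0, 0], [0, 0, 0, 0], [0, 0, 0, 0], [0, 0, 0, 0], [0, 0, 0, 0], [0, 0, 0, 0], [0, 0, 0, 0], [0, 0, 0, 0]],
  ],
  jaw=2.5,
)

```text
clock: 23.3
tool_pos: [0.5704, 0.2573, 0.1026]
orientation: [35.1, 90.0, -154.0]
force: [-0.3, 0.1, 1.3]
opening: 0.0397
```

Gripped on 40 mm. Lift straight up gently.

Call:
move_arm(
  commands=[
    [[0, 0, 0, 0], [-0.2, 0, 0, 0], [-0.4, 0, 0, 0], [-0.6, 0, 0, 0], [-0.8, 0, 0, 0], [-1, 0, 0, 0], [-1, 0, 0, 0], [-1, 0, 0, 0]],
  ],
)

```text
clock: 24.1
tool_pos: [0.5707, 0.2574, 0.1538]
orientation: [-132.4, 90.0, 38.5]
force: [-0.3, 0.6, -1.3]
opening: 0.0395
```

Call:
move_arm(
  commands=[
    [[-1, 0, 0, 0], [-1, 0, 0, 0], [-1, 0, 0, 0], [-1, 0, 0, 0], [-1, 0, 0, 0], [-0.7, 0, 0, 0], [-0.3, 0, 0, 0], [0, 0, 0, 0]],
  ],
)

```text
clock: 24.9
tool_pos: [0.5706, 0.2574, 0.213]
orientation: [-128.3, 90.0, 42.6]
force: [0.8, 0.8, -0.9]
opening: 0.0397
```

```bash
python3 - <<'E'
from h import *
q,e=shot("side");o=get_obs();p,R=tool(o);print(p,o["force"],o["opening"],np.abs(o["qvel"]).max())
P=world("side",e).reshape(-1,3);c=np.array([.5705,.2565]);r=np.hypot(*(P[:,:2]-c).T)
X=P[(r<.06)&(r>.012)&(abs(P[:,2]-.095)<.006)];print("inner flange",len(X),np.median(X[:,2]),np.linalg.lstsq(np.c_[X[:,:2]-c,np.ones(len(X))],X[:,2],rcond=None)[0])
X=P[(r<.075)&(r>.025)&(abs(P[:,2]-(p[2]-.003))<.008)];print("outer",len(X),np.median(X[:,2]),np.linalg.lstsq(np.c_[X[:,:2]-c,np.ones(len(X))],X[:,2],rcond=None)[0])
cv2.imwrite("pics/c9.png",crop(q,265,40,130,145,4)[...,::-1])
E
```

```text
[0.57038904 0.25728137 0.2124174 ] [ 0.21752727  0.56663822 -1.65279497] 0.039622226520034685 0.4451811516254959
inner flange 628 0.09749811916624312 [0.00830779 0.01959741 0.09741486]
outer 708 0.21168817537669016 [0.01257611 0.04018924 0.21174786]
```

View pics/c9.png

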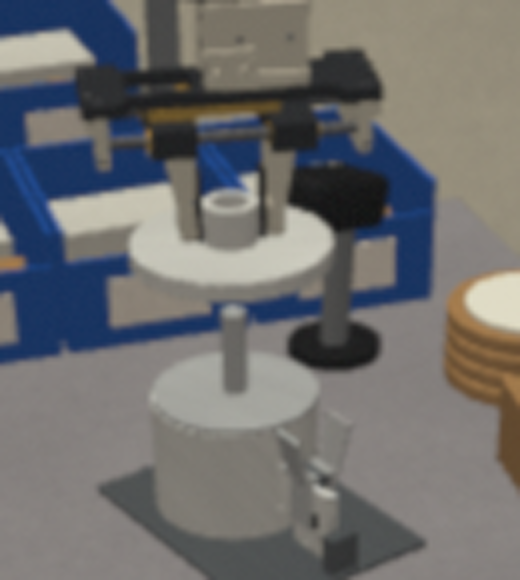

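The outer lid is held level above the stem (top at (234,310)), the inner lid is flush on the tin, and the clip is on. Let it settle, then hand in.

Call:
move_arm(
  commands=[
    [[0, 0, 0, 0], [0, 0, 0, 0], [0, 0, 0, 0], [0, 0, 0, 0]],
  ],
)

```text
clock: 25.35
tool_pos: [0.5705, 0.2573, 0.2123]
orientation: [49.2, 90.0, -139.9]
force: [0.1, 0.4, -1.1]
opening: 0.0395
```

```bash
python3 -c "
from plant import *
o=get_obs();print(o['tool_pos'],o['opening'],o['clock']);print(close_job())"
```

```text
[0.57045661 0.25725159 0.21231353] 0.039518636717795666 25.35
the job is handed in; nothing more can be done
None
```

I handed the job in at 25.4 s. The clip is on the tin's ear and the dock's tongue, both lids were lowered onto the tin as a set, and the outer lid is held by its collar. It was lifted about 110 mm straight up, and `close_job` gave no verdict.

**Last checks:**
- **Grip:** the fingers stand at 39.5 mm on the 40 mm collar, and the arm is at rest.
- **Outer lid:** it is clear of the stem and level to about 0.04 rad by depth. That figure includes about 0.02 rad of camera bias.
- **Inner lid:** its stem was let go at the predicted home height. It looks flush and level, and its flange top reads 0.0975 m against the expected 0.095 m. I put this down to side-camera height bias, because the nested outer lid's top also read about 2.5 mm high. The stem's top read the expected height to within a millimetre.
- **Clip and tin:** in the last side picture the clip stands on the ear and tongue and the tin is upright.
- **Bystanders:** none of my moves came near them, but I did not measure them again at the end.

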